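# Make up a camera kit and a measuring kit of microscope optics

### The job

Make up two microscope kits from the optics standing on the mat: for the camera kit, in the three-compartment blue tray, put the flat lens in the widest compartment, the square camera in the middle one and the long slim camera tube in the narrowest; for the measuring kit, in the two-compartment blue tray, put the tall tapered lens in the wider compartment and the large eyepiece in the narrower. Each must end up standing upright on the floor of its compartment, the same way up as it stands now; it is glass and fine metal, so set it down and do not drop it. The small eyepiece and the bottle are not part of the kits: leave them where they are.

Things in the scene. Friction and masses are not known exactly. Their poses are not given: they have to be found in the camera images.
- tray3: Blue three-compartment tray, fixed to the bench; 236 mm long (its x) by 128 mm (its y). Origin: centre of its underside, on the bench; z up. Floor 3 mm thick, rim and dividers 14 mm high above the bench and 4 mm thick. Compartments in a row along x, all 120 mm across (along y) and centred on y = 0: narrowest 58 mm wide, centred at x = -85 mm; middle 72 mm wide, at x = -16 mm; widest 90 mm wide, at x = +69 mm.
- tray2: Blue two-compartment tray, fixed to the bench; 152 mm long (its x) by 128 mm (its y). Origin: centre of its underside, on the bench; z up. Floor 3 mm thick, rim and divider 14 mm high above the bench and 4 mm thick. Compartments in a row along x, both 120 mm across (along y) and centred on y = 0: narrower 58 mm wide, centred at x = -43 mm; wider 82 mm wide, at x = +31 mm.
- flat_lens_mid (a point): Flat lens: a low, wide black knurled ring with a large dark glass on top; 56 mm diameter, 28 mm high, straight sides, about 0.14 kg. Stands loose on the 2 mm thick grey mat. This point is on its axis half-way up, z is up.
- camera_mid (a point): Microscope camera: a square aluminium block 44 x 44 mm and 42 mm high, with a round dark mount (31 mm diameter, 6 mm high) on top, 48 mm high in all, about 0.15 kg. Stands loose on the mat. Point at its centre half-way up (24 mm above its underside); its x and y are square to its sides, z up.
- tube_mid (a point): Camera tube: a long slim aluminium tube, 68 mm high; foot 38 mm diameter up to 12 mm, then a straight 30 mm barrel up to 60 mm, then a dark 25 mm thread with a black opening; about 0.16 kg. Stands loose on the mat. This point is on its axis half-way up, z is up.
- tall_lens_mid (a point): Tall tapered lens: a cream cylinder 50 mm diameter up to 38 mm, then a steel cone narrowing to 34 mm at the top, with a small dark glass; 54 mm high, about 0.19 kg. Stands loose on the mat. This point is on its axis half-way up, z is up.
- eyepiece_mid (a point): Large eyepiece, standing on its eyecup with the barrel up: black knurled body 42 mm diameter up to 40 mm (the lowest 10 mm is a 40 mm rubber cup), then a 30 mm steel barrel; 56 mm high, about 0.15 kg. Stands loose on the mat. This point is on its axis half-way up, z is up.
- small_eyepiece_mid (a point): Small eyepiece, not wanted: black body 32 mm diameter up to 22 mm, then a 23 mm steel barrel; 42 mm high. Stands loose on the mat among the others. This point is on its axis half-way up, z is up.
- bottle_mid (a point): White lens-cleaner bottle, 38 mm diameter, 95 mm high, loose on the bench beside the far left corner of the mat; not wanted. This point is on its axis half-way up, z is up.
There are look-alikes about, which are no part of the job. Leave any green look-alike of the part that bears tube_mid alone.

How it is judged:
By the outcome, as a careful person would: the job done as asked, in the order asked, and still so for the second after the job is handed in, with the robot touching nothing.
It also fails if it takes over 125 s, if anything falls off the work surface, if the arm or the gripper's body presses on something with over 40 N, if the wrist force passes 120 N, or if a joint passes its speed limit or range.

### The arm

A 6-joint arm with a two-finger parallel gripper is mounted at the origin on the work surface. World frame = base frame: x ahead of the robot, y to its left, z up, the work surface at z = 0. Lengths are in m, angles in degrees, forces in N, time in s.
With the tool pointing down it reaches from about 0.4 to 0.825 m from the base axis. Payload 7 kg.
Tool frame: the origin (TCP) lies midway between the tips of the shut fingers; the grasp point (between the pads) lies 19 mm behind it; z points along the fingers, y is the line along which they close (so a half turn about z gives the same grasp; the last joint's range is limited). The gripper opens to 88 mm and grips with 3 to 60 N. Pads are 19 mm wide; open, the fingers measure 130 mm over their backs; the gripper's body (78 mm by 193 mm) begins 47 mm behind the grasp point.
Start: joints at [84.746, 20.546, 0.682, 0, -70.136, -16.507], TCP at [0.25, 0.627, 0.227] pointing down, gripper open.
Joint ranges: [-176.03, 176.03], [-82.01, 121.73], [-58.28, 71.71], [-173.87, 95.51], [-174.79, -0.11], [-173.66, 173.66]. Speed limits (degrees/s): [136.94, 136.94, 172.46, 180, 180, 180].

### API

Orientations are given as [roll, pitch, yaw] about the fixed x, y, z axes, in that order (R = Rz(yaw) Ry(pitch) Rx(roll)).
In Python, from plant import r gives the robot as it stands. The module is installed in compiled form; this text tells all that it offers.
- The arm moves only by the tool play_rows, never from a script. Its argument "rows" is a list of rows, each an object with "slide": the shift along the tool's x, y, z as a fraction of full scale, a list of three; "delta_rot": the turn, a rotation vector about the tool's x, y, z as a fraction of full scale, a list of three; "fingers": the opening, from -1 (shut) to 1 (fully open). In form: [{"slide": [x, y, z], "delta_rot": [rx, ry, rz], "fingers": fingers}, ...]. A call has 1 to 8 rows; each row shifts and turns the commanded pose from where the row before left it, along the tool's axes as they then stand; what a row does not reach is not made up. Full scale, the value 1, is 0.15 m for a shift and 0.08 rad for a turn. A row lasts 1/8 s, in which the tool goes at most 62.5 mm and 10.7 degrees, less where a joint would pass 70% of its speed; a pose out of reach is approached as far as the arm can. A call with a number of a shift or a turn outside -1 to 1 is refused whole. A call with a gripper value outside its range is refused whole. The fingers move at their own pace and stop on an object; "squeeze" is the grip in N (left out, the last holds). Time passes only in rows, so rows that do not move let the fingers close. It gives the time, the measured TCP pose, the force, the opening and the grip force at its end, in the units of the state.
- r.get_state(): the state, without advancing time (a new reading comes with each control period).
- r.capture(name): name is "scene" or "top" or "wrist"; returns a dict with "image" (400x640x3 uint8, blue, green, red), "fx", "fy", "cx", "cy" (pixels), "distortion" ([k1, k2, p1, p2, k3] as OpenCV has them; the pictures are not rectified), "R" (3x3) and "t" (3): a world point X has camera coordinates R X + t; the wrist camera has in their place "T_tool_cam" (4x4, takes a point from camera to tool coordinates, whose origin is the TCP and whose axes are the flange's). Camera axes: x right, y down, z forward; pixel columns grow to the right and rows downward; lengths in m; the calibration is good to about 2 mm. A picture is of the moment at which its call begins: read the wrist's pose just before it. There is no depth.
- r.close_job(): hands the job in; it is judged then, once.
The state is a dict: "time_s": time; "joints": joint angles; "qd": joint speeds; "joint_torque": joint torques, N m; "tcp_pos": TCP position; "eef_rot": TCP orientation; "contact_force": force on the tool from outside, world axes, zero at the start; "moment": the same for the moment, N m; "gripper_width": finger opening in m; "gripper_force": force on a finger pad.
Only numpy, scipy, OpenCV 4.12 (cv2) and the standard library are available. Lean on these libraries where they do the work, as an engineer would, in place of code of your own. Each camera call takes 0.05 s, during which the arm holds its last target. There are 200 camera calls.

## Working session

There is one attempt and no reset: what is moved stays moved. The work goes in short steps, Python scripts to look and compute and a tool call to move; the robot and the scene stay as the last step left them, time stands still between calls to the robot, and variables do not carry over. Pictures are saved under pics/ and viewed, at most 14 in all, crops included, and the job is handed in when it is done.

Besides the shell and the picture viewer there is one more tool, called after "Call:" in YAML: its name, and indented under it one key for each argument. play_rows: Moves the arm, as the interface text tells. Shift numbers are shares of 0.15 m and turn numbers shares of 0.08 rad, none past 1 either way. Its arguments: {"type":"object","properties":{"rows":{"type":"array"},"squeeze":{"type":"number"}},"required":["rows"]}

```bash
mkdir -p pics; cat > h.py <<'E'
import numpy as np, cv2
from plant import r
from scipy.spatial.transform import Rotation as Ro
def cap(n):
    s=r.get_state(); c=r.capture(n)
    K=np.array([[c['fx'],0,c['cx']],[0,c['fy'],c['cy']],[0,0,1.]]); d=np.array(c['distortion'],float)
    if n=='wrist':
        T=np.eye(4); T[:3,:3]=Ro.from_euler('xyz',s['eef_rot'],degrees=True).as_matrix(); T[:3,3]=s['tcp_pos']
        W=T@np.array(c['T_tool_cam']); Rc=W[:3,:3]; o=W[:3,3]
    else:
        Rc=np.array(c['R']).T; o=-Rc@np.array(c['t'])
    return dict(im=c['image'],K=K,d=d,Rc=Rc,o=o)
def ray(c,px,z):
    p=cv2.undistortPoints(np.array(px,float).reshape(-1,1,2),c['K'],c['d']).reshape(-1,2)
    v=np.c_[p,np.ones(len(p))]@c['Rc'].T
    return c['o']+v*((z-c['o'][2])/v[:,2])[:,None]
def proj(c,X):
    R=c['Rc'].T; return cv2.projectPoints(np.array(X,float).reshape(-1,1,3),cv2.Rodrigues(R)[0],-R@c['o'],c['K'],c['d'])[0].reshape(-1,2)
E
python3 - <<'E'
from h import *
import pickle
for n in('scene','top'):
    c=cap(n); cv2.imwrite(f'pics/{n}.png',c['im']); pickle.dump(c,open(n+'.pkl','wb')); print(n,c['o'],c['Rc'][:,2])
print(r.get_state())
E
```

```text
scene [0.87641536 0.45380382 0.74954728] [-0.37988253 -0.50703293 -0.77369689]
top [0.46059355 0.01183218 1.08611225] [ 0.07953221  0.00523702 -0.99681854]
{'time_s': 0.1, 'joints': array([ 8.47449860e+01,  2.05869035e+01,  6.39257412e-01, -1.67905552e-02,
       -7.01358486e+01, -1.65058981e+01]), 'qd': array([ 0.02956443, -0.10661087,  0.11698535,  0.02716473,  0.08425699,
       -0.00484557]), 'joint_torque': array([-1.97691967e-03, -5.84167707e+01,  2.93752849e+01,  7.01564357e+00,
        1.01602566e-02, -4.55599275e-05]), 'tcp_pos': array([0.25012561, 0.62647979, 0.22572596]), 'eef_rot': array([ 1.79915461e+02, -8.58943559e-03, -2.17666226e+01]), 'contact_force': array([ 1.01795583,  0.0455685 , -0.39808194]), 'moment': array([ 0.00783636, -0.02997048,  0.03673422]), 'gripper_force': 0.0, 'gripper_width': 0.08696651518811617}
```

View pics/scene.png

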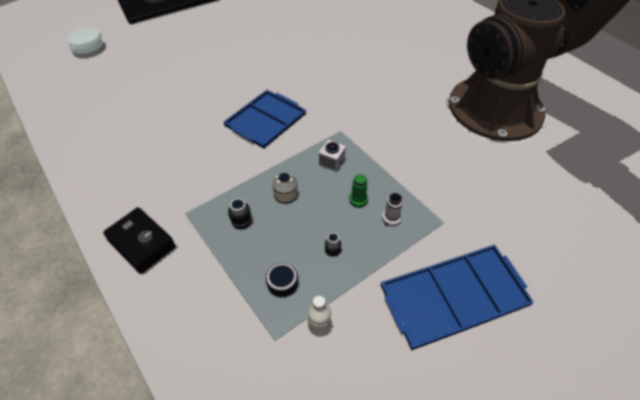

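View pics/top.png

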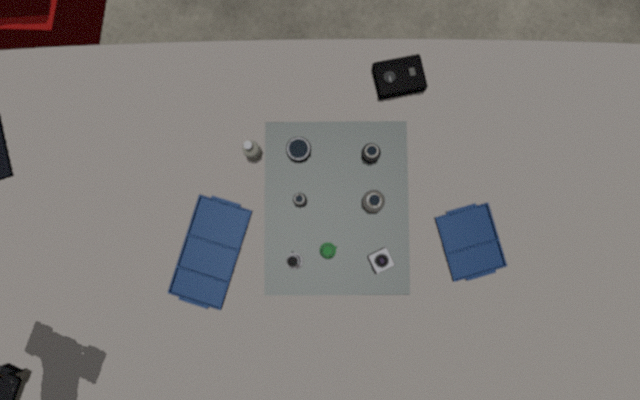

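The candidates in the top view are:

| Item | Pixel in top view |
|---|---|
| Flat lens | (298,149) |
| Large eyepiece | (371,152) |
| Small eyepiece (leave) | (300,199) |
| Tall cream lens | (373,201) |
| Square camera | (381,260) |
| Aluminium tube | (294,261) |
| Green look-alike of the tube (leave) | (328,250) |
| Bottle (leave) | (251,150) |

The trays are at (210,252), with three compartments, and (470,242), with two. I'll check these in one enlarged crop and measure.

```bash
python3 - <<'E'
from h import *
import pickle
c=pickle.load(open('top.pkl','rb')); im=c['im']
cv2.imwrite('pics/topcrop.png',cv2.resize(im[110:320,155:520],None,fx=2.19,fy=2.19,interpolation=cv2.INTER_CUBIC))
s=pickle.load(open('scene.pkl','rb'))
for n,c in(('top',c),('scene',s)):
    hsv=cv2.cvtColor(c['im'],cv2.COLOR_BGR2HSV)
    m=cv2.inRange(hsv,(100,120,40),(125,255,255))
    m=cv2.morphologyEx(m,cv2.MORPH_CLOSE,np.ones((5,5)))
    for k in cv2.findContours(m,0,2)[0]:
        if cv2.contourArea(k)<800: continue
        q=cv2.boxPoints(cv2.minAreaRect(k)); w=ray(c,k.reshape(-1,2),0.012)[:,:2]
        R=cv2.minAreaRect((w*1000).astype(np.float32)); print(n,q.round().tolist(),R)
P={'flat':((298,149),.03),'eye':((371,152),.058),'small':((300,199),.044),'tall':((373,201),.056),'cam':((381,260),.05),'tube':((293,262),.07),'green':((328,250),.06),'bottle':((250,147),.09)}
c=pickle.load(open('top.pkl','rb'))
for k,(p,z) in P.items(): print(k,ray(c,[p],z)[0].round(3))
E
```

```text
top [[434.0, 216.0], [486.0, 201.0], [506.0, 267.0], [454.0, 283.0]] ((476.9359436035156, -302.7607727050781), (156.7999267578125, 124.7730712890625), 15.94621753692627)
top [[168.0, 294.0], [200.0, 193.0], [251.0, 209.0], [219.0, 311.0]] ((458.1026611328125, 287.84576416015625), (123.6329345703125, 239.83468627929688), 72.54923248291016)
scene [[380.0, 283.0], [508.0, 237.0], [533.0, 304.0], [405.0, 351.0]] ((459.47076416015625, 290.924560546875), (127.2469253540039, 246.4978485107422), 72.38397979736328)
scene [[224.0, 123.0], [277.0, 79.0], [305.0, 112.0], [252.0, 156.0]] ((477.3592834472656, -300.4872741699219), (162.203125, 128.8398895263672), 15.343147277832031)
flat [0.688 0.086 0.03 ]
eye [ 0.674 -0.076  0.058]
small [0.573 0.08  0.044]
tall [ 0.566 -0.079  0.056]
cam [ 0.438 -0.095  0.05 ]
tube [0.435 0.094 0.07 ]
green [0.46  0.019 0.06 ]
bottle [0.68  0.184 0.09 ]
```

View pics/topcrop.png

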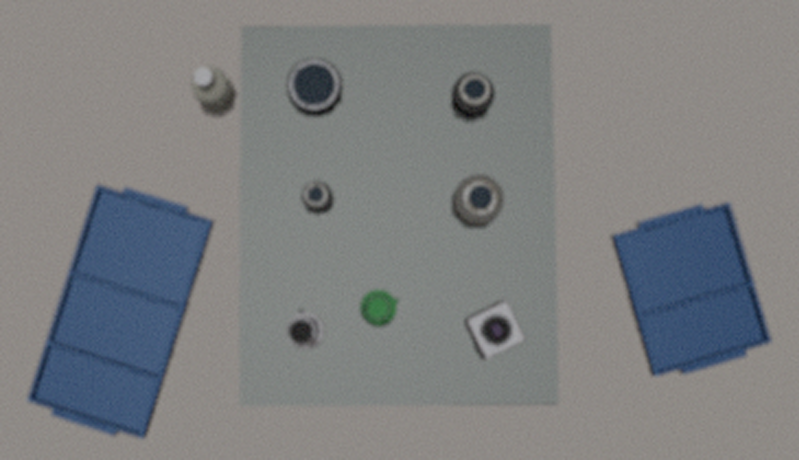

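The crop confirms every choice: the wide compartments of both trays are at the far end, and the green part beside the tube stays put. I'm heading over the flat lens.

Call:
play_rows:
  rows:
    - {"slide": [0.15,0.08,0],"delta_rot": [0,0,0],"fingers": 1}
    - {"slide": [0.3,0.17,0],"delta_rot": [0,0,0],"fingers": 1}
    - {"slide": [0.3,0.17,0],"delta_rot": [0,0,0],"fingers": 1}
    - {"slide": [0.3,0.17,0],"delta_rot": [0,0,0],"fingers": 1}
    - {"slide": [0.3,0.17,0],"delta_rot": [0,0,0],"fingers": 1}
    - {"slide": [0.3,0.17,0],"delta_rot": [0,0,0],"fingers": 1}
    - {"slide": [0.3,0.17,0],"delta_rot": [0,0,0],"fingers": 1}
    - {"slide": [0.3,0.17,0],"delta_rot": [0,0,0],"fingers": 1}

```text
time_s: 1.1
tcp_pos: [0.4939, 0.3224, 0.2266]
eef_rot: [-180.0, 0.0, -21.8]
contact_force: [0.1, 0.6, -0.3]
gripper_width: 0.0876
gripper_force: 0.0
```

Call:
play_rows:
  rows:
    - {"slide": [0.3,0.17,0],"delta_rot": [0,0,1],"fingers": 1}
    - {"slide": [0.3,0.17,0],"delta_rot": [0,0,1],"fingers": 1}
    - {"slide": [0.3,0.17,0],"delta_rot": [0,0,1],"fingers": 1}
    - {"slide": [0.3,0.1,0],"delta_rot": [0,0,1],"fingers": 1}
    - {"slide": [0.2,0,0],"delta_rot": [0,0,1],"fingers": 1}
    - {"slide": [0.1,0,0],"delta_rot": [0,0,1],"fingers": 1}
    - {"slide": [0,0,0],"delta_rot": [0,0,1],"fingers": 1}
    - {"slide": [0,0,0],"delta_rot": [0,0,1],"fingers": 1}

```text
time_s: 2.1
tcp_pos: [0.6412, 0.127, 0.2261]
eef_rot: [180.0, 0.0, -58.7]
contact_force: [0.0, -0.5, -0.0]
gripper_width: 0.0879
gripper_force: 0.0
```

```bash
cat >> h.py <<'E'
def go(x,y,z,yaw=None):
    s=r.get_state(); p=np.array(s['tcp_pos']); R=Ro.from_euler('xyz',s['eef_rot'],degrees=True)
    y0=s['eef_rot'][2]
    print('t',round(s['time_s'],2),'tcp',p.round(4),'rot',np.round(s['eef_rot'],2),'w',round(s['gripper_width'],4),'| slide units',(R.inv().apply(np.array([x,y,z])-p)/.15).round(3), 'turn z units',None if yaw is None else round(-np.radians(yaw-y0)/.08,2))
E
python3 - <<'E'
from h import *
c=cap('wrist'); cv2.imwrite('pics/w1.png',c['im'])
go(.688,.086,.13,-60)
print(c['o'],proj(c,[[.688,.086,.03]]))
E
```

```text
t 2.15 tcp [0.6411 0.1271 0.2262] rot [ 1.7995e+02  1.0000e-02 -5.8850e+01] w 0.0878 | slide units [ 0.396 -0.126  0.641] turn z units 0.25
[0.67883116 0.06791075 0.38358362] [[301.70819771 125.20832016]]
```

View pics/w1.png

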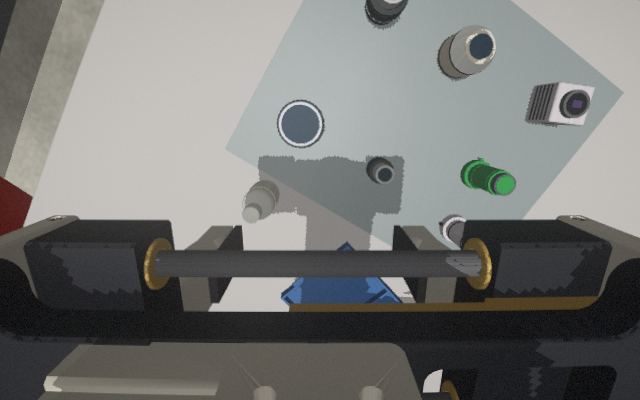

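The wrist view shows the flat lens at (301,124), within 1 px of the prediction. The tall lens top is at (481,46), the camera mount at (574,103) and the green part at (500,183). I'll refine the positions from this picture.

```bash
python3 - <<'E'
from h import *
c=cap('wrist')
for n,p,z in(('flat',(301,124),.03),('tall',(481,46),.056),('cam',(574.5,103),.05),('small',(385,175),.044),('green',(502,184),.07)): print(n,ray(c,[p],z)[0].round(4))
q=ray(c,[(560,83),(594,86),(585,124),(551,122)],.044)[:,:2]; print(q.round(3),[np.degrees(np.arctan2(*(q[(i+1)%4]-q[i])[::-1])).round(1) for i in range(4)])
x=ray(c,[(301,124)],.03)[0]; go(x[0],x[1],.10,-60)
E
```

```text
flat [0.6892 0.0852 0.03  ]
tall [ 0.5691 -0.0812  0.056 ]
cam [ 0.4396 -0.0949  0.05  ]
small [0.5739 0.0838 0.044 ]
green [0.4638 0.023  0.07  ]
[[ 0.465 -0.105]
 [ 0.429 -0.124]
 [ 0.408 -0.087]
 [ 0.444 -0.067]] [np.float64(-152.3), np.float64(119.6), np.float64(28.7), np.float64(-61.6)]
t 2.2 tcp [0.6411 0.1274 0.2263] rot [ 1.7996e+02  1.0000e-02 -5.8530e+01] w 0.0876 | slide units [ 0.407 -0.127  0.842] turn z units 0.32
```

Call:
play_rows:
  rows:
    - {"slide": [0.1,-0.03,0.2],"delta_rot": [0,0,0],"fingers": 1}
    - {"slide": [0.1,-0.03,0.2],"delta_rot": [0,0,0],"fingers": 1}
    - {"slide": [0.1,-0.03,0.2],"delta_rot": [0,0,0],"fingers": 1}
    - {"slide": [0.1,-0.035,0.2],"delta_rot": [0,0,0],"fingers": 1}
    - {"slide": [0.007,0,0.2],"delta_rot": [0,0,0],"fingers": 1}
    - {"slide": [0,0,0.2],"delta_rot": [0,0,0],"fingers": 1}
    - {"slide": [0,0,0.15],"delta_rot": [0,0,0],"fingers": 1}
    - {"slide": [0,0,0.1],"delta_rot": [0,0,0],"fingers": 1}

```text
time_s: 3.2
tcp_pos: [0.6887, 0.0856, 0.0078]
eef_rot: [179.9, 0.0, -58.4]
contact_force: [0.3, 0.3, -0.3]
gripper_width: 0.0874
gripper_force: 0.0
```

Call:
play_rows:
  rows:
    - {"slide": [0,0,0],"delta_rot": [0,0,0],"fingers": 0.2}
    - {"slide": [0,0,0],"delta_rot": [0,0,0],"fingers": 0.0}
    - {"slide": [0,0,0],"delta_rot": [0,0,0],"fingers": -0.2}
    - {"slide": [0,0,0],"delta_rot": [0,0,0],"fingers": -0.2}
  squeeze: 15

```text
time_s: 3.7
tcp_pos: [0.6899, 0.0864, 0.01]
eef_rot: [-179.9, -0.0, -58.4]
contact_force: [-0.5, 0.1, 2.3]
gripper_width: 0.0556
gripper_force: 15.0
```

Call:
play_rows:
  rows:
    - {"slide": [0,0,-0.05],"delta_rot": [0,0,0],"fingers": -0.2}
    - {"slide": [0,0,-0.15],"delta_rot": [0,0,0],"fingers": -0.2}
    - {"slide": [0,0,-0.2],"delta_rot": [0,0,-0.9],"fingers": -0.2}
    - {"slide": [0,0,-0.2],"delta_rot": [0,0,-1],"fingers": -0.2}
    - {"slide": [0,0,-0.2],"delta_rot": [0,0,-1],"fingers": -0.2}
    - {"slide": [0,0,-0.1],"delta_rot": [0,0,-1],"fingers": -0.2}
    - {"slide": [0,0,0],"delta_rot": [0,0,-1],"fingers": -0.2}
    - {"slide": [0,0,0],"delta_rot": [0,0,-1],"fingers": -0.2}

```text
time_s: 4.7
tcp_pos: [0.6893, 0.0862, 0.1449]
eef_rot: [-180.0, -0.0, -31.2]
contact_force: [0.5, -1.2, -1.2]
gripper_width: 0.0559
gripper_force: 15.0
```

Call:
play_rows:
  rows:
    - {"slide": [0,0,0],"delta_rot": [0,0,-1],"fingers": -0.2}
    - {"slide": [0,0,0],"delta_rot": [0,0,-1],"fingers": -0.2}
    - {"slide": [0,0,0],"delta_rot": [0,0,-1],"fingers": -0.2}

```text
time_s: 5.08
tcp_pos: [0.6892, 0.0862, 0.1445]
eef_rot: [-180.0, -0.0, -17.5]
contact_force: [-0.1, -1.0, -0.7]
gripper_width: 0.0557
gripper_force: 15.0
```

```bash
python3 - <<'E'
from h import *
a=np.radians(-17.5); o=np.array([.459,.289])
for x in(.069,-.016,-.085): print(o+x*np.array([np.cos(a),np.sin(a)]))
b=o+.069*np.array([np.cos(a),np.sin(a)]); go(b[0],b[1],.147,-17.5)
E
```

```text
[0.52480647 0.2682513 ]
[0.44374053 0.29381129]
[0.37793406 0.31455999]
t 5.08 tcp [0.6892 0.0862 0.1445] rot [-179.99   -0.    -17.49] w 0.0557 | slide units [-1.41  -0.828 -0.017] turn z units 0.0
```

Call:
play_rows:
  rows:
    - {"slide": [-0.12,-0.07,0],"delta_rot": [0,0,0],"fingers": -0.2}
    - {"slide": [-0.25,-0.146,0],"delta_rot": [0,0,0],"fingers": -0.2}
    - {"slide": [-0.25,-0.146,0],"delta_rot": [0,0,0],"fingers": -0.2}
    - {"slide": [-0.25,-0.146,0],"delta_rot": [0,0,0],"fingers": -0.2}
    - {"slide": [-0.25,-0.146,0],"delta_rot": [0,0,0],"fingers": -0.2}
    - {"slide": [-0.2,-0.12,0],"delta_rot": [0,0,0],"fingers": -0.2}
    - {"slide": [-0.09,-0.054,0],"delta_rot": [0,0,0],"fingers": -0.2}
    - {"slide": [0,0,0],"delta_rot": [0,0,0],"fingers": -0.2}

```text
time_s: 6.08
tcp_pos: [0.5247, 0.2695, 0.1445]
eef_rot: [-180.0, -0.0, -17.6]
contact_force: [0.6, -0.4, -0.3]
gripper_width: 0.0556
gripper_force: 15.0
```

```bash
python3 - <<'E'
from h import *
c=cap('wrist'); cv2.imwrite('pics/w2.png',c['im']); go(.5248,.2683,.0115,-17.5)
a=np.radians(-17.5); R=np.array([[np.cos(a),-np.sin(a)],[np.sin(a),np.cos(a)]])
for p in((.116,.062),(.116,-.062),(.022,.062),(.022,-.062)): print(p,proj(c,[[*(R@p+[.459,.289]),.014]])[0].round(1))
E
```

```text
t 6.12 tcp [0.5252 0.2689 0.1444] rot [-1.7998e+02 -2.0000e-02 -1.7600e+01] w 0.0558 | slide units [-0.002  0.005  0.886] turn z units -0.02
(0.116, 0.062) [255.6 140.5]
(0.116, -0.062) [382.9 140.4]
(0.022, 0.062) [260.6 230.6]
(0.022, -0.062) [377.8 230.4]
```

View pics/w2.png

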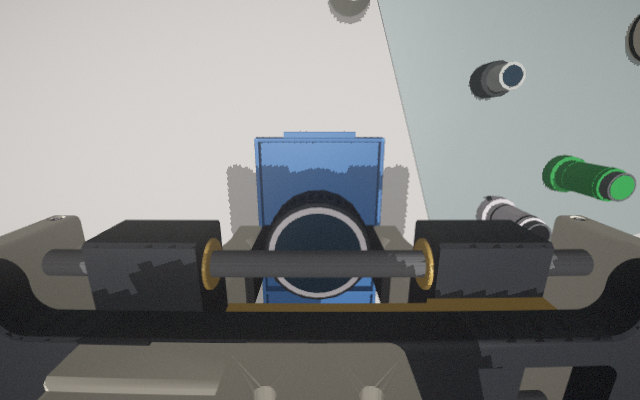

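The tray rim corners appear at (256,138) and (383,138), within 2 px of the prediction. I'll lower the lens.

Call:
play_rows:
  rows:
    - {"slide": [0,0,0.15],"delta_rot": [0,0,0],"fingers": -0.2}
    - {"slide": [0,0,0.2],"delta_rot": [0,0,0],"fingers": -0.2}
    - {"slide": [0.01,0,0.2],"delta_rot": [0,0,0],"fingers": -0.2}
    - {"slide": [0,0,0.15],"delta_rot": [0,0,0],"fingers": -0.2}
    - {"slide": [0,0,0.1],"delta_rot": [0,0,0],"fingers": -0.2}
    - {"slide": [0,0,0.05],"delta_rot": [0,0,0],"fingers": -0.2}
    - {"slide": [0,0,0.03],"delta_rot": [0,0,0],"fingers": -0.2}
    - {"slide": [0,0,0],"delta_rot": [0,0,0],"fingers": -0.2}

```text
time_s: 7.12
tcp_pos: [0.5271, 0.2683, 0.0123]
eef_rot: [-180.0, -0.0, -17.6]
contact_force: [0.9, -0.2, -0.7]
gripper_width: 0.0556
gripper_force: 15.0
```

Call:
play_rows:
  rows:
    - {"slide": [0,0,0.008],"delta_rot": [0,0,0],"fingers": -0.2}
    - {"slide": [0,0,0.005],"delta_rot": [0,0,0],"fingers": -0.2}
    - {"slide": [0,0,0],"delta_rot": [0,0,0],"fingers": -0.2}

```text
time_s: 7.5
tcp_pos: [0.5272, 0.2685, 0.011]
eef_rot: [-179.9, -0.0, -17.6]
contact_force: [-2.5, 0.1, 5.4]
gripper_width: 0.0555
gripper_force: 15.0
```

Call:
play_rows:
  rows:
    - {"slide": [0,0,0],"delta_rot": [0,0,0],"fingers": 0.35}
    - {"slide": [0,0,0],"delta_rot": [0,0,0],"fingers": 0.4}
    - {"slide": [0,0,0],"delta_rot": [0,0,0],"fingers": 0.4}
    - {"slide": [0,0,-0.05],"delta_rot": [0,0,0],"fingers": 0.4}
    - {"slide": [0,0,-0.15],"delta_rot": [0,0,0],"fingers": 0.4}
    - {"slide": [0,0,-0.25],"delta_rot": [0,0,0],"fingers": 1}
    - {"slide": [0,0,-0.3],"delta_rot": [0,0,0.3],"fingers": 1}
    - {"slide": [0,0,-0.3],"delta_rot": [0,0,0.3],"fingers": 1}

```text
time_s: 8.5
tcp_pos: [0.5268, 0.268, 0.1695]
eef_rot: [-180.0, -0.0, -20.4]
contact_force: [1.1, 0.5, -0.6]
gripper_width: 0.0849
gripper_force: 0.0
```

```bash
python3 - <<'E'
from h import *
c=cap('wrist'); cv2.imwrite('pics/w3.png',c['im']); go(.4396,-.095,.17,-61.5)
E
```

```text
t 8.55 tcp [0.5296 0.2697 0.1764] rot [-179.58   -0.33  -20.42] w 0.0862 | slide units [0.286 2.488 0.026] turn z units 8.96
```

View pics/w3.png

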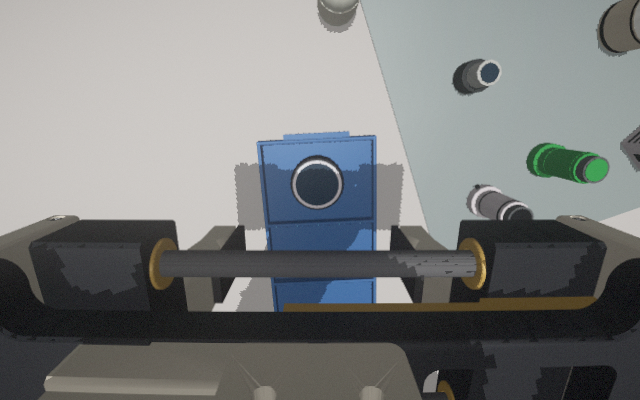

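The flat lens stands centred in the wide compartment at (317,183). Next is the camera.

Call:
play_rows:
  rows:
    - {"slide": [0.02,0.15,0],"delta_rot": [0,0,0],"fingers": 1}
    - {"slide": [0.04,0.34,0],"delta_rot": [0,0,0],"fingers": 1}
    - {"slide": [0.04,0.34,0],"delta_rot": [0,0,0],"fingers": 1}
    - {"slide": [0.04,0.34,0],"delta_rot": [0,0,0],"fingers": 1}
    - {"slide": [0.04,0.34,0],"delta_rot": [0,0,0],"fingers": 1}
    - {"slide": [0.04,0.34,0],"delta_rot": [0,0,0],"fingers": 1}
    - {"slide": [0.04,0.34,0],"delta_rot": [0,0,0],"fingers": 1}
    - {"slide": [0.03,0.3,0],"delta_rot": [0,0,0],"fingers": 1}

```text
time_s: 9.55
tcp_pos: [0.4357, -0.0991, 0.1672]
eef_rot: [180.0, 0.0, -20.4]
contact_force: [1.4, -0.1, 0.5]
gripper_width: 0.0876
gripper_force: 0.0
```

Call:
play_rows:
  rows:
    - {"slide": [0,0,0],"delta_rot": [0,0,1],"fingers": 1}
    - {"slide": [0,0,0],"delta_rot": [0,0,1],"fingers": 1}
    - {"slide": [0,0,0],"delta_rot": [0,0,1],"fingers": 1}
    - {"slide": [0,0,0],"delta_rot": [0,0,1],"fingers": 1}
    - {"slide": [0,0,0],"delta_rot": [0,0,1],"fingers": 1}
    - {"slide": [0,0,0],"delta_rot": [0,0,1],"fingers": 1}
    - {"slide": [0,0,0],"delta_rot": [0,0,1],"fingers": 1}
    - {"slide": [0,0,0],"delta_rot": [0,0,1],"fingers": 1}

```text
time_s: 10.55
tcp_pos: [0.4363, -0.0975, 0.167]
eef_rot: [179.9, 0.0, -57.2]
contact_force: [0.3, -0.4, 0.3]
gripper_width: 0.0876
gripper_force: 0.0
```

Call:
play_rows:
  rows:
    - {"slide": [0,0,0],"delta_rot": [0,0,0.95],"fingers": 1}
    - {"slide": [0,0,0],"delta_rot": [0,0,0],"fingers": 1}
    - {"slide": [0,0,0],"delta_rot": [0,0,0],"fingers": 1}

```text
time_s: 10.92
tcp_pos: [0.437, -0.0973, 0.1674]
eef_rot: [180.0, 0.0, -61.3]
contact_force: [0.3, -0.1, -0.2]
gripper_width: 0.0877
gripper_force: 0.0
```

```bash
python3 - <<'E'
from h import *
c=cap('wrist'); cv2.imwrite('pics/w4.png',c['im']); go(.4396,-.095,.017,-61.5)
E
```

```text
t 10.97 tcp [ 0.4372 -0.0973  0.1674] rot [ 1.7998e+02  1.0000e-02 -6.1340e+01] w 0.0876 | slide units [-0.005 -0.022  1.003] turn z units 0.03
```

View pics/w4.png

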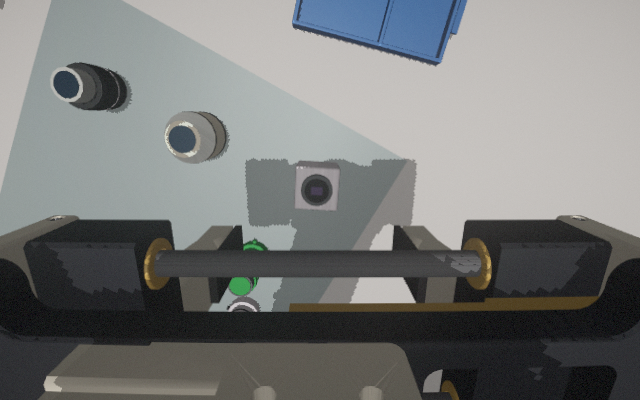

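The camera is at (317,189), with its sides square to the gripper and centred between the fingers. I'm descending on it.

Call:
play_rows:
  rows:
    - {"slide": [0,-0.02,0.15],"delta_rot": [0,0,0],"fingers": 1}
    - {"slide": [0,0,0.2],"delta_rot": [0,0,0],"fingers": 1}
    - {"slide": [0,0,0.2],"delta_rot": [0,0,0],"fingers": 1}
    - {"slide": [0,0,0.2],"delta_rot": [0,0,0],"fingers": 1}
    - {"slide": [0,0,0.15],"delta_rot": [0,0,0],"fingers": 1}
    - {"slide": [0,0,0.1],"delta_rot": [0,0,0],"fingers": 1}
    - {"slide": [0,0,0],"delta_rot": [0,0,0],"fingers": 1}

```text
time_s: 11.85
tcp_pos: [0.4393, -0.0958, 0.0167]
eef_rot: [179.8, 0.0, -61.4]
contact_force: [0.0, 0.3, 0.4]
gripper_width: 0.088
gripper_force: 0.0
```

Call:
play_rows:
  rows:
    - {"slide": [0,0,0],"delta_rot": [0,0,0],"fingers": 0.2}
    - {"slide": [0,0,0],"delta_rot": [0,0,0],"fingers": 0.0}
    - {"slide": [0,0,0],"delta_rot": [0,0,0],"fingers": -0.3}
    - {"slide": [0,0,0],"delta_rot": [0,0,0],"fingers": -0.3}
    - {"slide": [0,0,0],"delta_rot": [0,0,0],"fingers": -0.3}
  squeeze: 15

```text
time_s: 12.48
tcp_pos: [0.4399, -0.0957, 0.0177]
eef_rot: [180.0, 0.0, -61.4]
contact_force: [-0.6, 0.2, 3.1]
gripper_width: 0.0443
gripper_force: 14.8
```

```bash
python3 - <<'E'
from h import *
go(.4437,.2938,.14,-17.5)
c=cap('top')
E
```

```text
t 12.47 tcp [ 0.4399 -0.0957  0.0177] rot [179.98   0.   -61.4 ] w 0.0443 | slide units [-2.268 -1.265 -0.816] turn z units -9.58
```

Call:
play_rows:
  rows:
    - {"slide": [0,0,-0.05],"delta_rot": [0,0,0],"fingers": -0.3}
    - {"slide": [0,0,-0.15],"delta_rot": [0,0,0],"fingers": -0.3}
    - {"slide": [0,0,-0.2],"delta_rot": [0,0,-0.5],"fingers": -0.3}
    - {"slide": [0,0,-0.2],"delta_rot": [0,0,-1],"fingers": -0.3}
    - {"slide": [0,0,-0.15],"delta_rot": [0,0,-1],"fingers": -0.3}
    - {"slide": [0,0,-0.1],"delta_rot": [0,0,-1],"fingers": -0.3}
    - {"slide": [0,0,0],"delta_rot": [0,0,-1],"fingers": -0.3}
    - {"slide": [0,0,0],"delta_rot": [0,0,-1],"fingers": -0.3}

```text
time_s: 13.52
tcp_pos: [0.4401, -0.0955, 0.1457]
eef_rot: [-180.0, -0.0, -36.1]
contact_force: [-0.7, -0.2, -1.1]
gripper_width: 0.0443
gripper_force: 14.8
```

Call:
play_rows:
  rows:
    - {"slide": [0,0,0],"delta_rot": [0,0,-1],"fingers": -0.3}
    - {"slide": [0,0,0],"delta_rot": [0,0,-1],"fingers": -0.3}
    - {"slide": [0,0,0],"delta_rot": [0,0,-1],"fingers": -0.3}
    - {"slide": [0,0,0],"delta_rot": [0,0,-1],"fingers": -0.3}
    - {"slide": [0,0,0],"delta_rot": [0,0,-0.08],"fingers": -0.3}
    - {"slide": [0,0,0],"delta_rot": [0,0,0],"fingers": -0.3}

```text
time_s: 14.28
tcp_pos: [0.4401, -0.0956, 0.1453]
eef_rot: [-180.0, -0.0, -17.6]
contact_force: [0.1, -0.1, -0.7]
gripper_width: 0.0441
gripper_force: 14.8
```

```bash
python3 - <<'E'
from h import *
go(.4437,.2938,.145,-17.5)
E
```

```text
t 14.28 tcp [ 0.4401 -0.0956  0.1453] rot [-179.99   -0.    -17.59] w 0.0441 | slide units [-7.620e-01 -2.482e+00  2.000e-03] turn z units -0.02
```

Call:
play_rows:
  rows:
    - {"slide": [-0.04,-0.12,0],"delta_rot": [0,0,0],"fingers": -0.3}
    - {"slide": [-0.1,-0.32,0],"delta_rot": [0,0,0],"fingers": -0.3}
    - {"slide": [-0.1,-0.32,0],"delta_rot": [0,0,0],"fingers": -0.3}
    - {"slide": [-0.1,-0.32,0],"delta_rot": [0,0,0],"fingers": -0.3}
    - {"slide": [-0.1,-0.32,0],"delta_rot": [0,0,0],"fingers": -0.3}
    - {"slide": [-0.1,-0.32,0],"delta_rot": [0,0,0],"fingers": -0.3}
    - {"slide": [-0.1,-0.32,0],"delta_rot": [0,0,0],"fingers": -0.3}
    - {"slide": [-0.1,-0.32,0],"delta_rot": [0,0,0],"fingers": -0.3}

```text
time_s: 15.28
tcp_pos: [0.4405, 0.2771, 0.1453]
eef_rot: [-180.0, -0.0, -17.6]
contact_force: [2.3, -1.1, -1.9]
gripper_width: 0.0442
gripper_force: 14.8
```

Call:
play_rows:
  rows:
    - {"slide": [-0.022,-0.12,0],"delta_rot": [0,0,0],"fingers": -0.3}
    - {"slide": [0,0,0],"delta_rot": [0,0,0],"fingers": -0.3}
    - {"slide": [0,0,0],"delta_rot": [0,0,0],"fingers": -0.3}

```text
time_s: 15.65
tcp_pos: [0.4428, 0.2925, 0.1449]
eef_rot: [180.0, 0.0, -17.6]
contact_force: [-0.4, -0.8, -1.3]
gripper_width: 0.0442
gripper_force: 14.8
```

```bash
python3 - <<'E'
from h import *
go(.4445,.2938,.020,-17.5)
E
```

```text
t 15.65 tcp [0.4428 0.2925 0.1449] rot [ 1.7995e+02  3.0000e-02 -1.7550e+01] w 0.0442 | slide units [ 0.009 -0.013  0.833] turn z units -0.01
```

Call:
play_rows:
  rows:
    - {"slide": [0.01,-0.01,0.15],"delta_rot": [0,0,0],"fingers": -0.3}
    - {"slide": [0,0,0.2],"delta_rot": [0,0,0],"fingers": -0.3}
    - {"slide": [0,0,0.2],"delta_rot": [0,0,0],"fingers": -0.3}
    - {"slide": [0,0,0.13],"delta_rot": [0,0,0],"fingers": -0.3}
    - {"slide": [0,0,0.1],"delta_rot": [0,0,0],"fingers": -0.3}
    - {"slide": [0,0,0.05],"delta_rot": [0,0,0],"fingers": -0.3}
    - {"slide": [0,0,0.007],"delta_rot": [0,0,0],"fingers": -0.3}
    - {"slide": [0,0,0.004],"delta_rot": [0,0,0],"fingers": -0.3}

```text
time_s: 16.65
tcp_pos: [0.4452, 0.2948, 0.0195]
eef_rot: [-179.9, -0.0, -17.5]
contact_force: [0.8, -0.7, -1.4]
gripper_width: 0.0443
gripper_force: 14.8
```

Call:
play_rows:
  rows:
    - {"slide": [0,0,0.003],"delta_rot": [0,0,0],"fingers": -0.3}
    - {"slide": [0,0,0],"delta_rot": [0,0,0],"fingers": -0.3}

```text
time_s: 16.9
tcp_pos: [0.445, 0.2947, 0.0189]
eef_rot: [-180.0, -0.0, -17.5]
contact_force: [-0.3, 0.4, -2.3]
gripper_width: 0.0439
gripper_force: 14.8
```

Call:
play_rows:
  rows:
    - {"slide": [0,0,0.006],"delta_rot": [0,0,0],"fingers": -0.3}
    - {"slide": [0,0,0.004],"delta_rot": [0,0,0],"fingers": -0.3}
    - {"slide": [0,0,0],"delta_rot": [0,0,0],"fingers": -0.3}

```text
time_s: 17.27
tcp_pos: [0.4451, 0.2948, 0.0187]
eef_rot: [-180.0, -0.0, -17.5]
contact_force: [-5.6, -1.9, 16.6]
gripper_width: 0.0442
gripper_force: 14.9
```

Call:
play_rows:
  rows:
    - {"slide": [0,0,-0.005],"delta_rot": [0,0,0],"fingers": 0.2}
    - {"slide": [0,0,0],"delta_rot": [0,0,0],"fingers": 0.3}
    - {"slide": [0,0,0],"delta_rot": [0,0,0],"fingers": 0.3}
    - {"slide": [0,0,-0.1],"delta_rot": [0,0,0],"fingers": 0.3}
    - {"slide": [0,0,-0.2],"delta_rot": [0,0,0],"fingers": 0.3}
    - {"slide": [0,0,-0.3],"delta_rot": [0,0,0],"fingers": 1}
    - {"slide": [0,0,-0.3],"delta_rot": [0,0,0.5],"fingers": 1}
    - {"slide": [0,0,-0.3],"delta_rot": [0,0,1],"fingers": 1}

```text
time_s: 18.27
tcp_pos: [0.4448, 0.2943, 0.2004]
eef_rot: [-179.9, -0.0, -24.5]
contact_force: [1.2, 0.8, -1.8]
gripper_width: 0.0816
gripper_force: 0.0
```

Call:
play_rows:
  rows:
    - {"slide": [0,0,0],"delta_rot": [0,0,1],"fingers": 1}
    - {"slide": [0,0,0],"delta_rot": [0,0,1],"fingers": 1}
    - {"slide": [0,0,0],"delta_rot": [0,0,1],"fingers": 1}
    - {"slide": [0,0,0],"delta_rot": [0,0,1],"fingers": 1}
    - {"slide": [0,0,0],"delta_rot": [0,0,1],"fingers": 1}
    - {"slide": [0,0,0],"delta_rot": [0,0,1],"fingers": 1}
    - {"slide": [0,0,0],"delta_rot": [0,0,0],"fingers": 1}

```text
time_s: 19.15
tcp_pos: [0.4449, 0.2944, 0.1986]
eef_rot: [-180.0, 0.0, -51.8]
contact_force: [-1.2, 0.9, -0.4]
gripper_width: 0.0877
gripper_force: 0.0
```

```bash
python3 - <<'E'
from h import *
import pickle
c=cap('wrist'); cv2.imwrite('pics/w5.png',c['im']); pickle.dump(c,open('w5.pkl','wb')); go(.435,.094,.17)
print(proj(c,[[.435,.094,.07]]))
E
```

```text
t 19.2 tcp [0.4449 0.2945 0.1985] rot [-1.7996e+02  1.0000e-02 -5.1770e+01] w 0.0876 | slide units [1.009 0.879 0.189] turn z units None
[[466.45926824  21.98530591]]
```

View pics/w5.png

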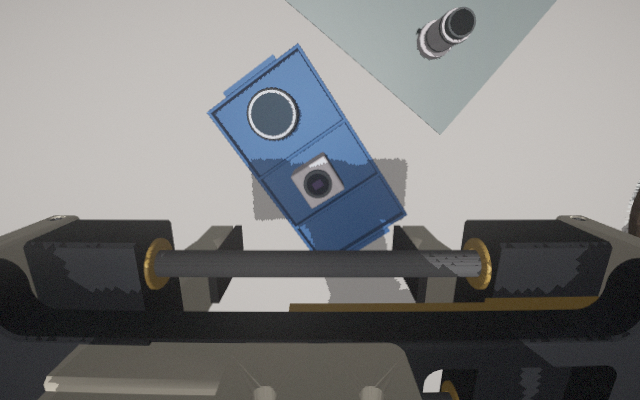

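The lens and camera both stand in their compartments, the camera at (318,183). The tube's top is at (460,23).

```bash
python3 - <<'E'
from h import *
import pickle
c=pickle.load(open('w5.pkl','rb'))
t=ray(c,[(460,22)],.07)[0]; print(t, ray(c,[(434,43)],.002)); go(t[0],t[1],.17,-51.7)
E
```

```text
[0.43950164 0.09766604 0.07      ] [[0.43545609 0.09739832 0.002     ]]
t 19.2 tcp [0.4449 0.2945 0.1985] rot [-1.7996e+02  1.0000e-02 -5.1770e+01] w 0.0876 | slide units [1.008 0.84  0.189] turn z units -0.02
```

Call:
play_rows:
  rows:
    - {"slide": [0.1,0.085,0.03],"delta_rot": [0,0,0],"fingers": 1}
    - {"slide": [0.22,0.185,0.04],"delta_rot": [0,0,0],"fingers": 1}
    - {"slide": [0.22,0.185,0.04],"delta_rot": [0,0,0],"fingers": 1}
    - {"slide": [0.22,0.185,0.04],"delta_rot": [0,0,0],"fingers": 1}
    - {"slide": [0.15,0.125,0.04],"delta_rot": [0,0,0],"fingers": 1}
    - {"slide": [0.1,0.085,0],"delta_rot": [0,0,0],"fingers": 1}
    - {"slide": [0,0,0],"delta_rot": [0,0,0],"fingers": 1}
    - {"slide": [0,0,0],"delta_rot": [0,0,0],"fingers": 1}

```text
time_s: 20.2
tcp_pos: [0.4385, 0.0969, 0.1696]
eef_rot: [-180.0, -0.0, -51.9]
contact_force: [-0.0, 0.3, -0.2]
gripper_width: 0.0875
gripper_force: 0.0
```

```bash
python3 - <<'E'
from h import *
c=cap('wrist'); cv2.imwrite('pics/w6.png',c['im']); go(.438,.0965,.026,-51.7)
E
```

```text
t 20.25 tcp [0.4385 0.0972 0.1695] rot [-179.97   -0.    -51.84] w 0.0875 | slide units [0.002 0.006 0.957] turn z units -0.03
```

View pics/w6.png

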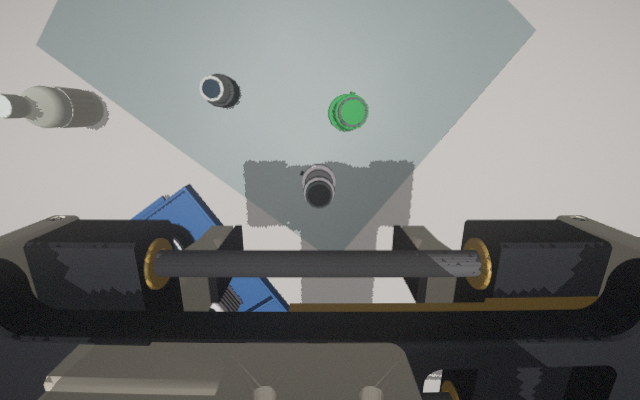

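The tube is centred between the fingers at (318,192), and the green part at (349,111) is well clear ahead. I'm descending.

Call:
play_rows:
  rows:
    - {"slide": [0,0,0.15],"delta_rot": [0,0,0],"fingers": 1}
    - {"slide": [0,0,0.2],"delta_rot": [0,0,0],"fingers": 1}
    - {"slide": [0,0,0.2],"delta_rot": [0,0,0],"fingers": 1}
    - {"slide": [0,0,0.2],"delta_rot": [0,0,0],"fingers": 1}
    - {"slide": [0,0,0.15],"delta_rot": [0,0,0],"fingers": 1}
    - {"slide": [0,0,0.05],"delta_rot": [0,0,0],"fingers": 1}
    - {"slide": [0,0,0],"delta_rot": [0,0,0],"fingers": 1}

```text
time_s: 21.12
tcp_pos: [0.4382, 0.097, 0.0267]
eef_rot: [180.0, -0.0, -51.8]
contact_force: [-0.5, 0.1, 0.8]
gripper_width: 0.0877
gripper_force: 0.0
```

Call:
play_rows:
  rows:
    - {"slide": [0,0,0],"delta_rot": [0,0,0],"fingers": 0.1}
    - {"slide": [0,0,0],"delta_rot": [0,0,0],"fingers": -0.2}
    - {"slide": [0,0,0],"delta_rot": [0,0,0],"fingers": -0.5}
    - {"slide": [0,0,0],"delta_rot": [0,0,0],"fingers": -0.5}
    - {"slide": [0,0,0],"delta_rot": [0,0,0],"fingers": -0.5}
  squeeze: 15

```text
time_s: 21.75
tcp_pos: [0.4382, 0.0966, 0.0269]
eef_rot: [-180.0, -0.0, -51.9]
contact_force: [-1.1, 0.9, 0.2]
gripper_width: 0.0431
gripper_force: 0.0
```

Call:
play_rows:
  rows:
    - {"slide": [0,0,0],"delta_rot": [0,0,0],"fingers": -0.5}
    - {"slide": [0,0,0],"delta_rot": [0,0,0],"fingers": -0.5}
    - {"slide": [0,0,0],"delta_rot": [0,0,0],"fingers": -0.5}

```text
time_s: 22.12
tcp_pos: [0.4381, 0.0966, 0.0267]
eef_rot: [180.0, -0.0, -51.9]
contact_force: [-0.6, 0.5, 0.8]
gripper_width: 0.0295
gripper_force: 15.0
```

Call:
play_rows:
  rows:
    - {"slide": [0,0,-0.05],"delta_rot": [0,0,0],"fingers": -0.5}
    - {"slide": [0,0,-0.15],"delta_rot": [0,0,-0.5],"fingers": -0.5}
    - {"slide": [0,0,-0.2],"delta_rot": [0,0,-1],"fingers": -0.5}
    - {"slide": [0,0,-0.2],"delta_rot": [0,0,-1],"fingers": -0.5}
    - {"slide": [0,0,-0.15],"delta_rot": [0,0,-1],"fingers": -0.5}
    - {"slide": [0,0,-0.1],"delta_rot": [0,0,-1],"fingers": -0.5}
    - {"slide": [0,0,0],"delta_rot": [0,0,-1],"fingers": -0.5}
    - {"slide": [0,0,0],"delta_rot": [0,0,-1],"fingers": -0.5}

```text
time_s: 23.12
tcp_pos: [0.438, 0.0966, 0.1549]
eef_rot: [-180.0, -0.0, -21.9]
contact_force: [0.2, 0.0, -0.4]
gripper_width: 0.0296
gripper_force: 15.0
```

Call:
play_rows:
  rows:
    - {"slide": [0,0,0],"delta_rot": [0,0,-1],"fingers": -0.5}
    - {"slide": [0,0,0],"delta_rot": [0,0,0],"fingers": -0.5}

```text
time_s: 23.38
tcp_pos: [0.438, 0.0965, 0.1545]
eef_rot: [-180.0, 0.0, -17.5]
contact_force: [-0.1, 0.1, -1.7]
gripper_width: 0.0293
gripper_force: 15.0
```

```bash
python3 - <<'E'
from h import *
go(.379,.3146,.154,-17.5)
E
```

```text
t 23.38 tcp [0.438  0.0965 0.1545] rot [-179.99    0.    -17.53] w 0.0293 | slide units [-0.813 -1.268  0.004] turn z units -0.01
```

Call:
play_rows:
  rows:
    - {"slide": [-0.06,-0.1,0],"delta_rot": [0,0,0],"fingers": -0.5}
    - {"slide": [-0.15,-0.23,0],"delta_rot": [0,0,0],"fingers": -0.5}
    - {"slide": [-0.15,-0.23,0],"delta_rot": [0,0,0],"fingers": -0.5}
    - {"slide": [-0.15,-0.23,0],"delta_rot": [0,0,0],"fingers": -0.5}
    - {"slide": [-0.15,-0.23,0],"delta_rot": [0,0,0],"fingers": -0.5}
    - {"slide": [-0.1,-0.16,0],"delta_rot": [0,0,0],"fingers": -0.5}
    - {"slide": [-0.05,-0.088,0],"delta_rot": [0,0,0],"fingers": -0.5}
    - {"slide": [0,0,0],"delta_rot": [0,0,0],"fingers": -0.5}

```text
time_s: 24.38
tcp_pos: [0.3793, 0.315, 0.1542]
eef_rot: [180.0, 0.0, -17.5]
contact_force: [0.5, -0.2, -1.6]
gripper_width: 0.0298
gripper_force: 15.0
```

```bash
python3 - <<'E'
from h import *
go(.379,.3146,.029,-17.5)
E
```

```text
t 24.38 tcp [0.3793 0.315  0.1542] rot [ 1.7998e+02  1.0000e-02 -1.7490e+01] w 0.0298 | slide units [-0.001  0.003  0.834] turn z units 0.0
```

Call:
play_rows:
  rows:
    - {"slide": [0,0,0.15],"delta_rot": [0,0,0],"fingers": -0.5}
    - {"slide": [0,0,0.2],"delta_rot": [0,0,0],"fingers": -0.5}
    - {"slide": [0,0,0.2],"delta_rot": [0,0,0],"fingers": -0.5}
    - {"slide": [0,0,0.13],"delta_rot": [0,0,0],"fingers": -0.5}
    - {"slide": [0,0,0.1],"delta_rot": [0,0,0],"fingers": -0.5}
    - {"slide": [0,0,0.05],"delta_rot": [0,0,0],"fingers": -0.5}
    - {"slide": [0,0,0.005],"delta_rot": [0,0,0],"fingers": -0.5}
    - {"slide": [0,0,0.005],"delta_rot": [0,0,0],"fingers": -0.5}

```text
time_s: 25.38
tcp_pos: [0.3798, 0.3147, 0.0288]
eef_rot: [-179.9, -0.0, -17.5]
contact_force: [0.6, -0.7, -2.1]
gripper_width: 0.0297
gripper_force: 15.0
```

Call:
play_rows:
  rows:
    - {"slide": [0,0,0.003],"delta_rot": [0,0,0],"fingers": -0.5}
    - {"slide": [0,0,0],"delta_rot": [0,0,0],"fingers": -0.5}

```text
time_s: 25.62
tcp_pos: [0.3795, 0.3147, 0.0282]
eef_rot: [-180.0, -0.0, -17.5]
contact_force: [1.1, -0.3, -1.5]
gripper_width: 0.0302
gripper_force: 15.0
```

Call:
play_rows:
  rows:
    - {"slide": [0,0,0.004],"delta_rot": [0,0,0],"fingers": -0.5}
    - {"slide": [0,0,0],"delta_rot": [0,0,0],"fingers": -0.5}

```text
time_s: 25.88
tcp_pos: [0.3796, 0.3147, 0.0277]
eef_rot: [-180.0, -0.0, -17.5]
contact_force: [-1.6, -0.2, 5.8]
gripper_width: 0.0296
gripper_force: 15.0
```

Call:
play_rows:
  rows:
    - {"slide": [0,0,0.003],"delta_rot": [0,0,0],"fingers": -0.5}
    - {"slide": [0,0,0],"delta_rot": [0,0,0],"fingers": -0.5}

```text
time_s: 26.12
tcp_pos: [0.3796, 0.3147, 0.0277]
eef_rot: [-180.0, -0.0, -17.5]
contact_force: [-3.9, -3.2, 11.1]
gripper_width: 0.0296
gripper_force: 15.0
```

Call:
play_rows:
  rows:
    - {"slide": [0,0,-0.003],"delta_rot": [0,0,0],"fingers": 0.0}
    - {"slide": [0,0,0],"delta_rot": [0,0,0],"fingers": 0.1}
    - {"slide": [0,0,0],"delta_rot": [0,0,0],"fingers": 0.1}
    - {"slide": [0,0,-0.1],"delta_rot": [0,0,0],"fingers": 0.1}
    - {"slide": [0,0,-0.2],"delta_rot": [0,0,0],"fingers": 0.1}
    - {"slide": [0,0,-0.3],"delta_rot": [0,0,0],"fingers": 0.1}
    - {"slide": [0,0,-0.3],"delta_rot": [0,0,-0.25],"fingers": 1}
    - {"slide": [0,0,-0.2],"delta_rot": [0,0,-1],"fingers": 1}

```text
time_s: 27.12
tcp_pos: [0.3798, 0.3149, 0.1944]
eef_rot: [-179.9, -0.0, -11.7]
contact_force: [-0.1, 0.7, -0.3]
gripper_width: 0.0627
gripper_force: 0.0
```

Call:
play_rows:
  rows:
    - {"slide": [0,0,0],"delta_rot": [0,0,-1],"fingers": 1}
    - {"slide": [0,0,0],"delta_rot": [0,0,-1],"fingers": 1}
    - {"slide": [0,0,0],"delta_rot": [0,0,-1],"fingers": 1}
    - {"slide": [0,0,0],"delta_rot": [0,0,-1],"fingers": 1}
    - {"slide": [0,0,0],"delta_rot": [0,0,-1],"fingers": 1}
    - {"slide": [0,0,0],"delta_rot": [0,0,-1],"fingers": 1}
    - {"slide": [0,0,0],"delta_rot": [0,0,0],"fingers": 1}

```text
time_s: 28.0
tcp_pos: [0.3794, 0.3145, 0.1921]
eef_rot: [180.0, 0.0, 15.7]
contact_force: [1.0, 0.6, 0.8]
gripper_width: 0.0876
gripper_force: 0.0
```

```bash
python3 - <<'E'
from h import *
go(.569,-.081,.18,15.7)
E
```

```text
t 28.0 tcp [0.3794 0.3145 0.1921] rot [1.7999e+02 1.0000e-02 1.5700e+01] w 0.0876 | slide units [0.503 2.88  0.081] turn z units 0.0
```

Call:
play_rows:
  rows:
    - {"slide": [0.02,0.14,0],"delta_rot": [0,0,0],"fingers": 1}
    - {"slide": [0.06,0.35,0.01],"delta_rot": [0,0,0],"fingers": 1}
    - {"slide": [0.06,0.35,0.01],"delta_rot": [0,0,0],"fingers": 1}
    - {"slide": [0.06,0.35,0.01],"delta_rot": [0,0,0],"fingers": 1}
    - {"slide": [0.06,0.35,0.01],"delta_rot": [0,0,0],"fingers": 1}
    - {"slide": [0.06,0.35,0.01],"delta_rot": [0,0,0],"fingers": 1}
    - {"slide": [0.06,0.35,0.01],"delta_rot": [0,0,0],"fingers": 1}
    - {"slide": [0.06,0.35,0.02],"delta_rot": [0,0,0],"fingers": 1}

```text
time_s: 29.0
tcp_pos: [0.5487, -0.0441, 0.1804]
eef_rot: [180.0, -0.0, 15.6]
contact_force: [0.8, 1.3, -0.1]
gripper_width: 0.0876
gripper_force: 0.0
```

Call:
play_rows:
  rows:
    - {"slide": [0.06,0.2,0],"delta_rot": [0,0,0],"fingers": 1}
    - {"slide": [0,0.09,0],"delta_rot": [0,0,0],"fingers": 1}
    - {"slide": [0,0,0],"delta_rot": [0,0,0],"fingers": 1}
    - {"slide": [0,0,0],"delta_rot": [0,0,0],"fingers": 1}

```text
time_s: 29.5
tcp_pos: [0.5683, -0.0806, 0.1803]
eef_rot: [-180.0, -0.0, 15.7]
contact_force: [-0.5, -0.1, -0.4]
gripper_width: 0.0876
gripper_force: 0.0
```

```bash
python3 - <<'E'
from h import *
import pickle
c=cap('wrist'); cv2.imwrite('pics/w7.png',c['im']); pickle.dump(c,open('w7.pkl','wb')); go(.569,-.081,.010,15.7)
E
```

```text
t 29.55 tcp [ 0.5684 -0.0803  0.1804] rot [-1.7999e+02 -1.0000e-02  1.5760e+01] w 0.0876 | slide units [0.002 0.006 1.136] turn z units 0.01
```

View pics/w7.png

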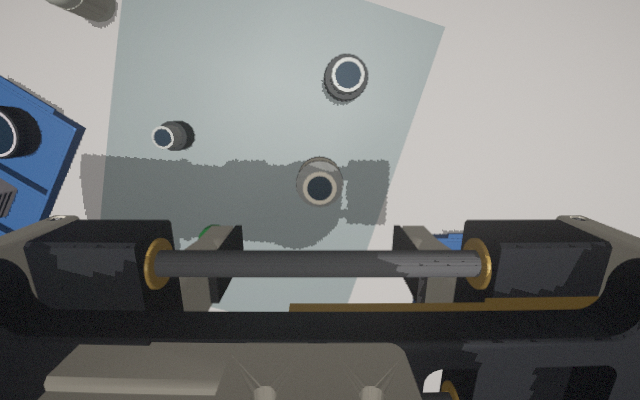

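The tall lens is centred at (319,188), and the large eyepiece is clear ahead at (348,75). I'm descending.

Call:
play_rows:
  rows:
    - {"slide": [0,0,0.2],"delta_rot": [0,0,0],"fingers": 1}
    - {"slide": [0,0,0.25],"delta_rot": [0,0,0],"fingers": 1}
    - {"slide": [0,0,0.25],"delta_rot": [0,0,0],"fingers": 1}
    - {"slide": [0,0,0.2],"delta_rot": [0,0,0],"fingers": 1}
    - {"slide": [0,0,0.15],"delta_rot": [0,0,0],"fingers": 1}
    - {"slide": [0,0,0.09],"delta_rot": [0,0,0],"fingers": 1}
    - {"slide": [0,0,0],"delta_rot": [0,0,0],"fingers": 1}

```text
time_s: 30.42
tcp_pos: [0.5683, -0.0805, 0.0087]
eef_rot: [-180.0, 0.1, 15.8]
contact_force: [0.2, -0.0, -0.6]
gripper_width: 0.0879
gripper_force: 0.0
```

Call:
play_rows:
  rows:
    - {"slide": [0,0,0],"delta_rot": [0,0,0],"fingers": 0.2}
    - {"slide": [0,0,0],"delta_rot": [0,0,0],"fingers": 0.0}
    - {"slide": [0,0,0],"delta_rot": [0,0,0],"fingers": -0.2}
    - {"slide": [0,0,0],"delta_rot": [0,0,0],"fingers": -0.2}
    - {"slide": [0,0,0],"delta_rot": [0,0,0],"fingers": -0.2}
  squeeze: 15

```text
time_s: 31.05
tcp_pos: [0.569, -0.081, 0.0095]
eef_rot: [180.0, -0.0, 15.7]
contact_force: [-0.4, -0.2, 2.1]
gripper_width: 0.0498
gripper_force: 15.0
```

```bash
python3 - <<'E'
from h import *
import pickle
a=np.radians(15.7); d=np.array([np.cos(a),np.sin(a)]); o=np.array([.477,-.3015]); b=o+.031*d; print(b,o-.043*d)
go(b[0],b[1],.14,15.7)
c=pickle.load(open('w7.pkl','rb')); print('eye',ray(c,[(348,75)],.058), 'tall',ray(c,[(319,188)],.056))
E
```

```text
[ 0.50684344 -0.29311139] [ 0.43560425 -0.31313582]
t 31.05 tcp [ 0.569  -0.081   0.0095] rot [ 1.7999e+02 -2.0000e-02  1.5740e+01] w 0.0498 | slide units [-0.782  1.249 -0.87 ] turn z units 0.01
eye [[ 0.67806675 -0.07765095  0.058     ]] tall [[ 0.57014743 -0.08120144  0.056     ]]
```

Call:
play_rows:
  rows:
    - {"slide": [0,0,-0.05],"delta_rot": [0,0,0],"fingers": -0.2}
    - {"slide": [0,0,-0.15],"delta_rot": [0,0,0],"fingers": -0.2}
    - {"slide": [0,0,-0.2],"delta_rot": [0,0,0],"fingers": -0.2}
    - {"slide": [0,0,-0.2],"delta_rot": [0,0,0],"fingers": -0.2}
    - {"slide": [-0.07,0.12,-0.15],"delta_rot": [0,0,0],"fingers": -0.2}
    - {"slide": [-0.15,0.23,-0.05],"delta_rot": [0,0,0],"fingers": -0.2}
    - {"slide": [-0.15,0.23,0],"delta_rot": [0,0,0],"fingers": -0.2}
    - {"slide": [-0.15,0.23,0],"delta_rot": [0,0,0],"fingers": -0.2}

```text
time_s: 32.05
tcp_pos: [0.5261, -0.22, 0.1297]
eef_rot: [-180.0, -0.0, 15.8]
contact_force: [0.5, -1.4, -0.9]
gripper_width: 0.0501
gripper_force: 15.0
```

Call:
play_rows:
  rows:
    - {"slide": [-0.14,0.23,0],"delta_rot": [0,0,0],"fingers": -0.2}
    - {"slide": [-0.08,0.14,0],"delta_rot": [0,0,0],"fingers": -0.2}
    - {"slide": [-0.04,0.07,0],"delta_rot": [0,0,0],"fingers": -0.2}
    - {"slide": [0,0,0],"delta_rot": [0,0,0],"fingers": -0.2}
    - {"slide": [0,0,0],"delta_rot": [0,0,0],"fingers": -0.2}

```text
time_s: 32.67
tcp_pos: [0.5072, -0.2925, 0.1292]
eef_rot: [-180.0, -0.0, 15.8]
contact_force: [0.2, -0.4, -1.8]
gripper_width: 0.0495
gripper_force: 15.0
```

```bash
python3 - <<'E'
from h import *
c=cap('wrist'); cv2.imwrite('pics/w8.png',c['im']); go(.507,-.293,.0115,15.7)
a=np.radians(15.7); R=np.array([[np.cos(a),-np.sin(a)],[np.sin(a),np.cos(a)]])
for p in((.074,.062),(.074,-.062)): print(p,proj(c,[[*(R@p+[.477,-.3015]),.014]])[0].round(1))
E
```

```text
t 32.73 tcp [ 0.5073 -0.2924  0.1293] rot [-179.99   -0.     15.78] w 0.0496 | slide units [-0.003  0.004  0.785] turn z units 0.02
(0.074, 0.062) [251.7 147.6]
(0.074, -0.062) [385.2 147.7]
```

View pics/w8.png

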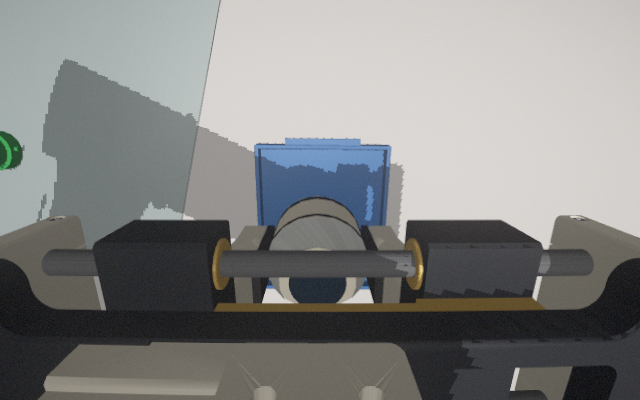

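The tray2 rim corners are at about (257,147) and (389,147), so I'll shift 4 mm in tool y and lower.

Call:
play_rows:
  rows:
    - {"slide": [0,0.025,0.15],"delta_rot": [0,0,0],"fingers": -0.2}
    - {"slide": [0,0,0.2],"delta_rot": [0,0,0],"fingers": -0.2}
    - {"slide": [0,0,0.2],"delta_rot": [0,0,0],"fingers": -0.2}
    - {"slide": [0,0,0.12],"delta_rot": [0,0,0],"fingers": -0.2}
    - {"slide": [0,0,0.08],"delta_rot": [0,0,0],"fingers": -0.2}
    - {"slide": [0,0,0.03],"delta_rot": [0,0,0],"fingers": -0.2}
    - {"slide": [0,0,0.005],"delta_rot": [0,0,0],"fingers": -0.2}
    - {"slide": [0,0,0.003],"delta_rot": [0,0,0],"fingers": -0.2}

```text
time_s: 33.72
tcp_pos: [0.5086, -0.2968, 0.0117]
eef_rot: [180.0, -0.1, 15.7]
contact_force: [1.0, -0.1, -1.9]
gripper_width: 0.0498
gripper_force: 15.0
```

Call:
play_rows:
  rows:
    - {"slide": [0,0,0.003],"delta_rot": [0,0,0],"fingers": -0.2}
    - {"slide": [0,0,0],"delta_rot": [0,0,0],"fingers": -0.2}

```text
time_s: 33.98
tcp_pos: [0.5082, -0.2968, 0.0109]
eef_rot: [180.0, -0.0, 15.7]
contact_force: [0.1, -0.2, -1.4]
gripper_width: 0.0499
gripper_force: 15.0
```

Call:
play_rows:
  rows:
    - {"slide": [0,0,0.004],"delta_rot": [0,0,0],"fingers": -0.2}
    - {"slide": [0,0,0.002],"delta_rot": [0,0,0],"fingers": -0.2}
    - {"slide": [0,0,0],"delta_rot": [0,0,0],"fingers": -0.2}

```text
time_s: 34.35
tcp_pos: [0.5082, -0.2968, 0.0105]
eef_rot: [180.0, -0.0, 15.8]
contact_force: [-2.0, 2.0, 6.6]
gripper_width: 0.0496
gripper_force: 15.0
```

Contact. I'll release to about 58 mm, rise and go to the eyepiece at (0.678, -0.078).

Call:
play_rows:
  rows:
    - {"slide": [0,0,0],"delta_rot": [0,0,0],"fingers": 0.2}
    - {"slide": [0,0,0],"delta_rot": [0,0,0],"fingers": 0.35}
    - {"slide": [0,0,0],"delta_rot": [0,0,0],"fingers": 0.35}
    - {"slide": [0,0,-0.1],"delta_rot": [0,0,0],"fingers": 0.35}
    - {"slide": [0,0,-0.2],"delta_rot": [0,0,0],"fingers": 0.35}
    - {"slide": [0,0,-0.3],"delta_rot": [0,0,0],"fingers": 1}
    - {"slide": [0,0,-0.3],"delta_rot": [0,0,0],"fingers": 1}
    - {"slide": [0,0,-0.2],"delta_rot": [0,0,0],"fingers": 1}

```text
time_s: 35.35
tcp_pos: [0.5086, -0.297, 0.1784]
eef_rot: [179.9, -0.2, 15.7]
contact_force: [0.2, 0.1, -0.5]
gripper_width: 0.0836
gripper_force: 0.0
```

```bash
python3 - <<'E'
from h import *
go(.678,-.0776,.16,15.7)
E
```

```text
t 35.35 tcp [ 0.5086 -0.297   0.1784] rot [ 1.7989e+02 -1.6000e-01  1.5750e+01] w 0.0836 | slide units [ 1.483 -1.102  0.125] turn z units 0.01
```

Call:
play_rows:
  rows:
    - {"slide": [0.13,-0.1,0],"delta_rot": [0,0,0],"fingers": 1}
    - {"slide": [0.25,-0.18,0.02],"delta_rot": [0,0,0],"fingers": 1}
    - {"slide": [0.25,-0.18,0.02],"delta_rot": [0,0,0],"fingers": 1}
    - {"slide": [0.25,-0.19,0.02],"delta_rot": [0,0,0],"fingers": 1}
    - {"slide": [0.25,-0.19,0.02],"delta_rot": [0,0,0],"fingers": 1}
    - {"slide": [0.2,-0.15,0.02],"delta_rot": [0,0,0],"fingers": 1}
    - {"slide": [0.15,-0.11,0.02],"delta_rot": [0,0,0],"fingers": 1}
    - {"slide": [0,0,0],"delta_rot": [0,0,0],"fingers": 1}

```text
time_s: 36.35
tcp_pos: [0.6777, -0.0763, 0.1565]
eef_rot: [-180.0, 0.0, 15.8]
contact_force: [0.6, 0.4, 0.5]
gripper_width: 0.0875
gripper_force: 0.0
```

Call:
play_rows:
  rows:
    - {"slide": [0,0,0],"delta_rot": [0,0,0],"fingers": 1}
    - {"slide": [0,0,0],"delta_rot": [0,0,0],"fingers": 1}

```text
time_s: 36.6
tcp_pos: [0.6766, -0.0786, 0.1571]
eef_rot: [180.0, -0.0, 15.7]
contact_force: [0.2, 0.2, 0.6]
gripper_width: 0.0878
gripper_force: 0.0
```

```bash
python3 - <<'E'
from h import *
c=cap('wrist'); cv2.imwrite('pics/w9.png',c['im'][60:300,150:500]); go(.678,-.0776,.011,15.7)
E
```

```text
t 36.65 tcp [ 0.6766 -0.0786  0.1571] rot [ 1.800e+02 -2.000e-02  1.567e+01] w 0.0877 | slide units [ 0.01  -0.004  0.974] turn z units -0.01
```

View pics/w9.png

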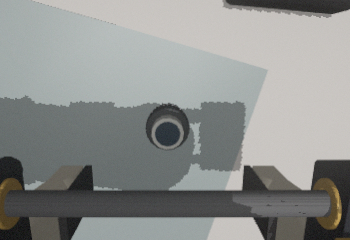

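The eyepiece is centred between the fingers, at crop pixel (168,130). I'm descending.

Call:
play_rows:
  rows:
    - {"slide": [0.01,0,0.15],"delta_rot": [0,0,0],"fingers": 1}
    - {"slide": [0,0,0.2],"delta_rot": [0,0,0],"fingers": 1}
    - {"slide": [0,0,0.2],"delta_rot": [0,0,0],"fingers": 1}
    - {"slide": [0,0,0.2],"delta_rot": [0,0,0],"fingers": 1}
    - {"slide": [0,0,0.15],"delta_rot": [0,0,0],"fingers": 1}
    - {"slide": [0,0,0.07],"delta_rot": [0,0,0],"fingers": 1}
    - {"slide": [0,0,0],"delta_rot": [0,0,0],"fingers": 1}

```text
time_s: 37.52
tcp_pos: [0.6781, -0.0777, 0.0109]
eef_rot: [-180.0, 0.0, 15.7]
contact_force: [0.2, 0.9, 1.1]
gripper_width: 0.0875
gripper_force: 0.0
```

Call:
play_rows:
  rows:
    - {"slide": [0,0,0],"delta_rot": [0,0,0],"fingers": 0.2}
    - {"slide": [0,0,0],"delta_rot": [0,0,0],"fingers": 0.0}
    - {"slide": [0,0,0],"delta_rot": [0,0,0],"fingers": -0.3}
    - {"slide": [0,0,0],"delta_rot": [0,0,0],"fingers": -0.3}
    - {"slide": [0,0,0],"delta_rot": [0,0,0],"fingers": -0.3}
    - {"slide": [0,0,0],"delta_rot": [0,0,0],"fingers": -0.3}
  squeeze: 15

```text
time_s: 38.28
tcp_pos: [0.6785, -0.0773, 0.0113]
eef_rot: [180.0, -0.0, 15.7]
contact_force: [-0.6, 0.1, 1.1]
gripper_width: 0.0416
gripper_force: 15.0
```

```bash
python3 - <<'E'
from h import *
go(.4367,-.3168,.13,15.7)
E
```

```text
t 38.27 tcp [ 0.6785 -0.0773  0.0113] rot [180.    -0.    15.74] w 0.0416 | slide units [-1.984  1.1   -0.792] turn z units 0.01
```

Call:
play_rows:
  rows:
    - {"slide": [0,0,-0.05],"delta_rot": [0,0,0],"fingers": -0.3}
    - {"slide": [0,0,-0.15],"delta_rot": [0,0,0],"fingers": -0.3}
    - {"slide": [0,0,-0.2],"delta_rot": [0,0,0],"fingers": -0.3}
    - {"slide": [0,0,-0.2],"delta_rot": [0,0,0],"fingers": -0.3}
    - {"slide": [-0.15,0.08,-0.15],"delta_rot": [0,0,0],"fingers": -0.3}
    - {"slide": [-0.27,0.15,-0.05],"delta_rot": [0,0,0],"fingers": -0.3}
    - {"slide": [-0.27,0.15,0],"delta_rot": [0,0,0],"fingers": -0.3}
    - {"slide": [-0.27,0.15,0],"delta_rot": [0,0,0],"fingers": -0.3}

```text
time_s: 39.28
tcp_pos: [0.5601, -0.1937, 0.1316]
eef_rot: [-180.0, -0.0, 15.7]
contact_force: [-0.3, -0.6, -2.5]
gripper_width: 0.0418
gripper_force: 15.0
```

Call:
play_rows:
  rows:
    - {"slide": [-0.27,0.15,0],"delta_rot": [0,0,0],"fingers": -0.3}
    - {"slide": [-0.27,0.15,0],"delta_rot": [0,0,0],"fingers": -0.3}
    - {"slide": [-0.27,0.15,0],"delta_rot": [0,0,0],"fingers": -0.3}
    - {"slide": [-0.15,0.08,0],"delta_rot": [0,0,0],"fingers": -0.3}
    - {"slide": [-0.064,0.04,0],"delta_rot": [0,0,0],"fingers": -0.3}
    - {"slide": [0,0,0],"delta_rot": [0,0,0],"fingers": -0.3}
    - {"slide": [0,0,0],"delta_rot": [0,0,0],"fingers": -0.3}

```text
time_s: 40.15
tcp_pos: [0.4374, -0.3164, 0.1312]
eef_rot: [180.0, -0.0, 15.8]
contact_force: [0.0, -0.2, -2.2]
gripper_width: 0.0417
gripper_force: 15.0
```

```bash
python3 - <<'E'
from h import *
c=cap('wrist'); cv2.imwrite('pics/w10.png',c['im']); go(.4367,-.3168,.0135,15.7)
E
```

```text
t 40.2 tcp [ 0.4374 -0.3163  0.1312] rot [ 1.800e+02 -1.000e-02  1.578e+01] w 0.0418 | slide units [-0.006  0.002  0.784] turn z units 0.02
```

View pics/w10.png

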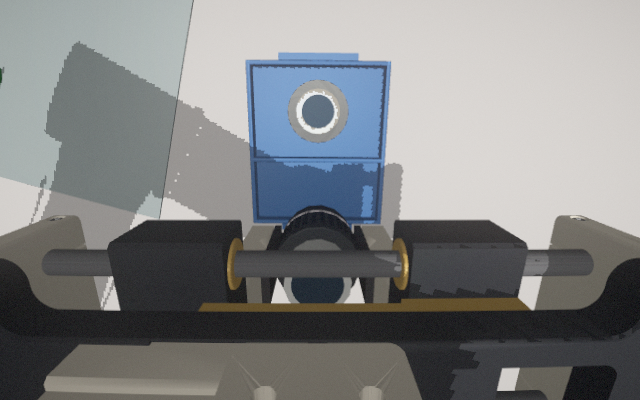

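```bash
python3 - <<'E'
from h import *
c=cap('wrist'); s=r.get_state(); R=Ro.from_euler('xyz',s['eef_rot'],degrees=True)
for p in((318,160),(318,221),(252,190),(384,190)):print(p,(R.inv().apply(ray(c,[p],.014)[0]-s['tcp_pos'])).round(4))
E
```

```text
(318, 160) [0.0307 0.0002 0.1171]
(318, 221) [-0.0305  0.0002  0.1171]
(252, 190) [ 0.0015 -0.0639  0.1171]
(384, 190) [0.0014 0.0643 0.1171]
```

The tall lens stands centred at (318,112), and the eyepiece is centred over the narrow compartment. I'm lowering it.

Call:
play_rows:
  rows:
    - {"slide": [0,0,0.15],"delta_rot": [0,0,0],"fingers": -0.3}
    - {"slide": [0,0,0.2],"delta_rot": [0,0,0],"fingers": -0.3}
    - {"slide": [0,0,0.2],"delta_rot": [0,0,0],"fingers": -0.3}
    - {"slide": [0,0,0.12],"delta_rot": [0,0,0],"fingers": -0.3}
    - {"slide": [0,0,0.08],"delta_rot": [0,0,0],"fingers": -0.3}
    - {"slide": [0,0,0.03],"delta_rot": [0,0,0],"fingers": -0.3}
    - {"slide": [0,0,0.005],"delta_rot": [0,0,0],"fingers": -0.3}
    - {"slide": [0,0,0.003],"delta_rot": [0,0,0],"fingers": -0.3}

```text
time_s: 41.25
tcp_pos: [0.4373, -0.317, 0.0136]
eef_rot: [180.0, -0.1, 15.7]
contact_force: [0.7, -0.2, -1.6]
gripper_width: 0.0416
gripper_force: 15.0
```

Call:
play_rows:
  rows:
    - {"slide": [0,0,0.003],"delta_rot": [0,0,0],"fingers": -0.3}
    - {"slide": [0,0,0],"delta_rot": [0,0,0],"fingers": -0.3}

```text
time_s: 41.5
tcp_pos: [0.4368, -0.3169, 0.0129]
eef_rot: [180.0, -0.0, 15.7]
contact_force: [-0.2, 0.2, -1.5]
gripper_width: 0.0412
gripper_force: 15.0
```

Call:
play_rows:
  rows:
    - {"slide": [0,0,0.005],"delta_rot": [0,0,0],"fingers": -0.3}
    - {"slide": [0,0,0.002],"delta_rot": [0,0,0],"fingers": -0.3}
    - {"slide": [0,0,0],"delta_rot": [0,0,0],"fingers": -0.3}

```text
time_s: 41.88
tcp_pos: [0.4369, -0.3169, 0.0122]
eef_rot: [180.0, -0.0, 15.8]
contact_force: [-1.5, 1.7, 6.2]
gripper_width: 0.0415
gripper_force: 15.0
```

Call:
play_rows:
  rows:
    - {"slide": [0,0,0],"delta_rot": [0,0,0],"fingers": 0.1}
    - {"slide": [0,0,0],"delta_rot": [0,0,0],"fingers": 0.25}
    - {"slide": [0,0,0],"delta_rot": [0,0,0],"fingers": 0.25}
    - {"slide": [0,0,-0.1],"delta_rot": [0,0,0],"fingers": 0.25}
    - {"slide": [0,0,-0.2],"delta_rot": [0,0,0],"fingers": 0.25}
    - {"slide": [0,0,-0.3],"delta_rot": [0,0,0],"fingers": 1}
    - {"slide": [0,0,-0.3],"delta_rot": [0,0,0],"fingers": 1}
    - {"slide": [0,0,-0.2],"delta_rot": [0,0,0],"fingers": 1}

```text
time_s: 42.88
tcp_pos: [0.4373, -0.3172, 0.1801]
eef_rot: [179.9, -0.2, 15.7]
contact_force: [0.0, -0.7, -0.7]
gripper_width: 0.0787
gripper_force: 0.0
```

Call:
play_rows:
  rows:
    - {"slide": [0,0,-0.1],"delta_rot": [0,0,0],"fingers": 1}
    - {"slide": [0,0,0],"delta_rot": [0,0,0],"fingers": 1}
    - {"slide": [0,0,0],"delta_rot": [0,0,0],"fingers": 1}

```text
time_s: 43.25
tcp_pos: [0.4359, -0.3165, 0.1902]
eef_rot: [-179.9, 0.1, 15.7]
contact_force: [0.4, 0.2, 0.1]
gripper_width: 0.0876
gripper_force: 0.0
```

```bash
python3 - <<'E'
from h import *
a=cap('scene')['im']; b=cap('wrist')['im'][:260]; 
cv2.imwrite('pics/end.png',np.vstack([a[60:400],b]))
E
```

```text
(no output)
```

View pics/end.png

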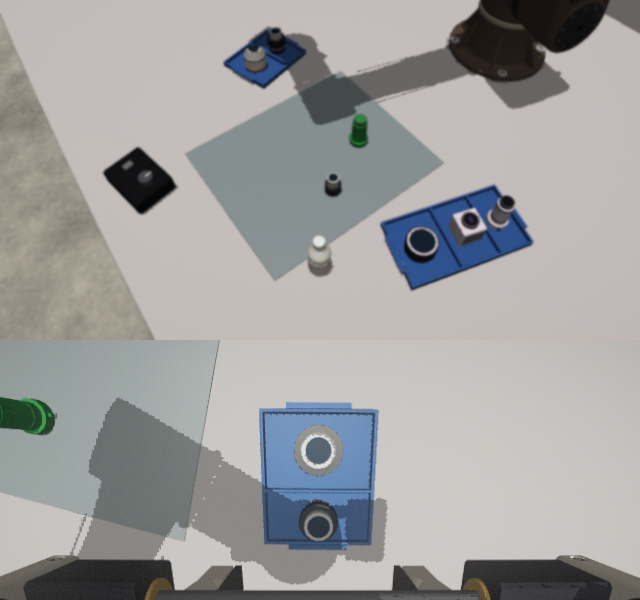

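All five parts stand upright in their compartments: the lens (422,243), camera (468,226) and tube (502,212), and in the wrist view the tall lens (318,450) and eyepiece (318,523). The small eyepiece, bottle and green part haven't moved.

```bash
python3 -c "
from plant import r
print(r.close_job())"
```

```text
the job is handed in; nothing more can be done
None
```

Both kits are made up and the job is handed in at about 43 s: all five parts were set down upright in their asked compartments, in the order asked, and the small eyepiece, bottle and green look-alike were left alone.

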